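# Click the box's combination wheel round and shoot its bolt

## Task

Lock the clear shoe-care box: gently flick the ribbed wheel on its lid clockwise (seen from above) with a fingertip against its ribs, by as many clicks as it takes until the notch in its rim rests facing the bolt, without running past it. Only then push the bolt's tab with the fingertip until the bolt is fully home in the notch. Nothing is to be squeezed or picked up: leave the things lying around and on the box where they are, and take the hand away at the end.

Things in the scene. Friction and masses are not known exactly. Their poses are not given: they have to be found in the camera images.
- box: Clear plastic shoe-care box, screwed to the bench, 170 (own x) x 280 (own y) mm; the metal lock plate on its lid is 78 mm above the bench. Origin: centre of the underside, z up. On the lid: a flat ribbed wheel (axis upright, at own x 0, y -55 mm) and, on its +y side on the line x = 0, a steel bolt that slides towards the wheel along own -y.
- wheel (a joint): Turn of the wheel, rad, growing CLOCKWISE seen from above; 0 = notch faces the bolt. It clicks and rests every 1.047 rad (60 deg) and starts 1 to 3 clicks short (about -1.05, -2.09 or -3.14). Turning it takes 2 to 6 N at a rib's end; past half-way to the next click it snaps on by itself and stops there without coasting.
- wheel_axis (a point): On the wheel's axis, level with the tops of its ribs (112 mm above the bench); turns with the wheel, +y points to the notch. Black plastic disc, radius 44 mm, upper face 92 mm above the bench. Six upright grey radial ribs, 60 deg apart, 10 mm thick, stand 20 mm above the disc and reach out to 60 mm from the axis (16 mm past the rim). The round hub, radius 24 mm, is as tall as the ribs.
- notch (a point): The only notch in the disc's rim, about 20 mm wide and 14 to 18 mm deep, half-way between two ribs. This point is 36 mm from the axis, at the height of the disc's upper face. At every click the ribs rest 30, 90, 150, 210, 270 and 330 degrees from the line from the axis to the bolt (box +y).
- flick (a point): A handy place to flick, fixed to the box, level with the rib tops, 52 mm from the wheel's axis on the robot's side, half-way between the resting places of two ribs: from the axis towards box -x, turned 30 degrees towards box -y. A rib turning clockwise passes here going mostly towards box +y (to the robot's left), partly -x.
- bolt (a joint): Travel of the bolt towards the wheel, m: starts at 0 to 0.003; 0.024 = fully home in the notch. When the notch does not face it the disc's rim stops it at about 0.008. Moves stiffly (about 2 N) and stays where it is left.
- bolt_tab (a point): Top centre of the bolt's upright steel tab, 30 mm wide (box x), 10 mm thick (box y), top 114 mm above the bench; its underside and the two guides below it are 92 mm above the bench. It stands 96 mm from the wheel's axis with the bolt drawn back, 72 mm with it home. Behind it (box +y) the lid is free.
- bowl_mid (a point): Centre of a bystander to leave alone, 27 mm above its underside: grey ceramic bowl, 130 mm across, 55 mm tall.
- shoehorn_mid (a point): Centre of a bystander to leave alone, 3 mm above its underside: black plastic shoe horn lying flat, 170 x 36 x 12 mm.
- heelcup_mid (a point): Centre of a bystander to leave alone, 12 mm above its underside: yellow silicone heel cup, 60 x 60 x 24 mm.
- carabiner_mid (a point): Centre of a bystander to leave alone, 4.5 mm above its underside: steel carabiner lying flat, 85 x 53 mm, 9 mm thick.
- tin_mid (a point): Centre of a bystander to leave alone, 13.5 mm above its underside: round grey shoe-polish tin, 78 mm across, 27 mm tall.
- brush_mid (a point): Centre of a bystander to leave alone, 21 mm above its underside: wooden shoe brush, 150 x 48 mm, 42 mm tall.
- waxpot_mid (a point): Centre of a bystander to leave alone, 10 mm above its underside: small white wax pot standing on the box lid, 36 mm across, 20 mm tall.

How it is judged:
By the outcome, as a careful person would: the job done as asked, in the order asked, and still so for the second after the job is handed in, with the robot touching nothing.
It also fails if it takes over 67 s, if anything falls off the work surface, if the arm or the gripper's body presses on something with over 40 N, if the wrist force passes 120 N, or if a joint passes its speed limit or range.

## Robot

A 6-joint arm with a two-finger parallel gripper is mounted at the origin on the work surface. World frame = base frame: x ahead of the robot, y to its left, z up, the work surface at z = 0. Lengths are in m, angles in rad, forces in N, time in s.
With the tool pointing down it reaches from about 0.25 to 0.775 m from the base axis. Payload 8.9 kg.
Tool frame: the origin (TCP) lies midway between the tips of the shut fingers; the grasp point (between the pads) lies 19 mm behind it; z points along the fingers, y is the direction in which the jaws open and shut (so a half turn about z gives the same grasp; the last joint's range is limited). The gripper opens to 85 mm and grips with 20 to 120 N. Pads are 22 mm wide; open, the fingers measure 114 mm over their backs; the gripper's body (76 mm by 85 mm) begins 54 mm behind the grasp point. The pads swing forward as they close: fully open they stand 13 mm farther back than shut.
Start: joints at [-1.244, 0.291, -0.153, 1.127, 0, 1.431], TCP at [0.236, -0.469, 0.196] pointing down, gripper open.
Joint ranges: [-2.52, 2.52], [-0.91, 1.74], [-1.3, 1.37], [-1.96, 2.02], [-1.52, 1.47], [-3.14, 3.14]. Speed limits (rad/s): [2.22, 2.22, 2.79, 3.14, 3.14, 3.14].

## Interface

Orientations are given as a unit quaternion [w, x, y, z].
In Python, from bench import state, camera, camera_params, close_job, recognise, landmark_of gives the robot as it stands. The module is installed in compiled form; this text tells all that it offers.
- The arm moves only by the tool servo_tool, never from a script. Its argument "targets" is text: rows parted by semicolons, each of 5 numbers parted by spaces: the finger opening in cm, from 0 to 8.54, then the shift along the tool's x, y, z in cm, then the turn about the tool's z in degrees. A call has 1 to 8 rows; each row is the pose to reach, as a shift and turn from the pose measured when the call began, along the tool's axes at that moment; what a row does not reach only later rows make up. A row lasts 1/8 s, in which the tool goes at most 62.5 mm and 10.7 degrees, less where a joint would pass 70% of its speed; a pose out of reach is approached as far as the arm can. A call with a gripper value outside its range is refused whole. The fingers move at their own pace and stop on an object; "grip_force" is the grip in N (left out, the last holds). Time passes only in rows, so rows that repeat a pose let the fingers close. It gives the time, the measured TCP pose, the force and the opening at its end, in the units of the state.
- state(): the state, without advancing time (a new reading comes with each control period).
- camera(name): name is "side" or "top"; returns the picture (420x560x3 uint8, red, green, blue); there is no depth.
- camera_params(name): a dict with "camera_matrix" (3x3 intrinsics, pixels), "R" (3x3) and "t" (3): a world point X has camera coordinates R X + t. Camera axes: x right, y down, z forward; pixel columns grow to the right and rows downward; lengths in m; the calibration is good to about 2 mm. A picture is of the moment at which its call begins. camera_params takes no time and is no camera call.
- close_job(): hands the job in, once; it reports no verdict.
Trained networks look in the newest picture that a camera, given by its name, has taken for a name from the list of things; names that differ only in an ending like _2 or _b are one class to them, and where a whole thing is asked for, a point or a joint stands for the part that bears it (a point fixed in the world has none). Each returns a list of dicts, best first, with "confidence" (0 to 1); they miss things now and then, are a little off and sometimes report something else, mostly with a low value. They report only what shows in the picture. A call takes as long as a camera call.
- recognise(thing, camera): "bbox" ([left, top, right, bottom] in pixels, round what is visible of it).
- landmark_of(thing, camera): "at" ([row, column] in pixels: a listed point, or the origin of a listed thing).
The state is a dict: "t": time; "qpos": joint angles; "joint_vel": joint speeds; "tau": joint torques, N m; "eef_pos": TCP position; "eef_rot": TCP orientation; "contact_force": force on the tool from outside, world axes, zero at the start; "torque": the same for the moment, N m; "width": finger opening in m.
Only numpy, scipy, OpenCV 4.12 (cv2) and the standard library are available. Lean on these libraries where they do the work, as an engineer would, in place of code of your own. Each camera call takes 0.05 s, during which the arm holds its last target.

## Working session

There is one attempt and no reset: what is moved stays moved. The work goes in short steps, Python scripts to look and compute and a tool call to move; the robot and the scene stay as the last step left them, time stands still between calls to the robot, and variables do not carry over. Pictures are saved under pics/ and viewed, and the job is handed in when it is done.

Besides the shell and the picture viewer there is one more tool, called after "Call:" in YAML: its name, and indented under it one key for each argument. servo_tool: Moves the arm, as the interface text tells. Its arguments: {"type":"object","properties":{"targets":{"type":"string"},"grip_force":{"type":"number"}},"required":["targets"]}

```bash
mkdir -p pics
cat > h.py <<'E'
import numpy as np,cv2
from bench import *
def P(n):
    p=camera_params(n);return np.array(p["camera_matrix"]),np.array(p["R"]),np.array(p["t"]).ravel()
def proj(n,X):
    K,R,t=P(n);c=R@np.array(X)+t;u=K@c;return u[:2]/u[2]  # col,row
def ray(n,rc):
    K,R,t=P(n);d=R.T@np.linalg.solve(K,[rc[1],rc[0],1]);return -R.T@t,d
def atz(n,rc,z):
    o,d=ray(n,rc);return o+d*(z-o[2])/d[2]
def tri(a,b):
    o1,d1=ray("top",a);o2,d2=ray("side",b)
    s=np.linalg.lstsq(np.c_[d1,-d2],o2-o1,rcond=None)[0]
    p,q=o1+s[0]*d1,o2+s[1]*d2;return (p+q)/2,np.linalg.norm(p-q)
E
python3 - <<'E'
from h import *
np.set_printoptions(precision=4,suppress=True)
for n in("top","side"):
    cv2.imwrite(f"pics/{n}0.png",cv2.cvtColor(camera(n),cv2.COLOR_RGB2BGR))
for th in ["wheel_axis","notch","flick","bolt_tab","box","waxpot_mid"]:
    r={}
    for n in("top","side"):
        L=landmark_of(th,n);r[n]=L[0]["at"] if L else None
        print(th,n,[(np.round(l["at"],1),round(l["confidence"],2)) for l in L[:3]])
    if r["top"] is not None and r["side"] is not None: print("  tri",*tri(r["top"],r["side"]))
s=state();print(s["t"],s["eef_pos"],s["eef_rot"],s["contact_force"],s["width"])
E
```

```text
wheel_axis top [(array([178.7, 334.4]), 0.77)]
wheel_axis side [(array([181. , 272.8]), 0.67)]
  tri [ 0.6163 -0.1314  0.114 ] 0.013548779649117682
notch top [(array([193.4, 343.3]), 0.81), (array([181.2, 104.8]), 0.63)]
notch side [(array([189.5, 289.4]), 0.67), (array([346.9, 102.3]), 0.34)]
  tri [ 0.5831 -0.1575  0.0831] 0.004286322595821418
flick top [(array([195.9, 346.3]), 0.87)]
flick side [(array([177.9, 293.6]), 0.94)]
  tri [ 0.5684 -0.1563  0.1315] 0.00604443788266084
bolt_tab top []
bolt_tab side [(array([204.7, 263.3]), 0.54)]
box top [(array([195.6, 305.7]), 0.79)]
box side [(array([224.9, 269.3]), 0.83)]
  tri [ 0.5946 -0.0737  0.0029] 0.0020884168996314323
waxpot_mid top [(array([169.9, 277.8]), 0.56)]
waxpot_mid side [(array([210.3, 238.5]), 0.57)]
  tri [ 0.6431 -0.0033  0.0848] 0.002427408102632943
0.7 [ 0.2358 -0.4691  0.1958] [0.     0.973  0.2308 0.    ] [-0.187   0.3995 -0.2412] 0.08554425497703719
```

View pics/top0.png

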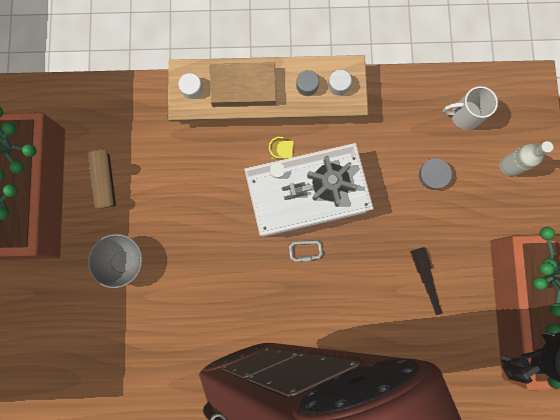

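View pics/side0.png

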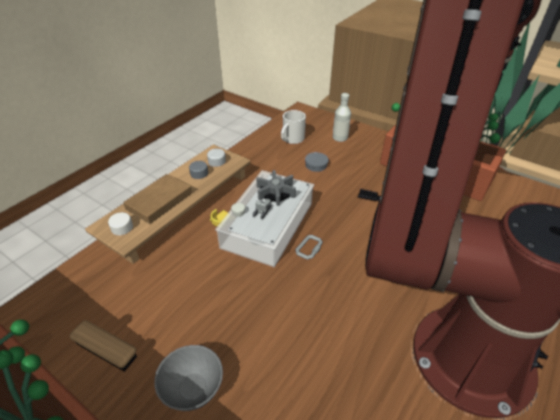

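Run:
```python
import cv2
a=cv2.imread("pics/top0.png")[140:250,250:400];cv2.imwrite("pics/topz.png",cv2.resize(a,None,fx=5,fy=5,interpolation=2))
a=cv2.imread("pics/side0.png")[140:270,180:340];cv2.imwrite("pics/sidez.png",cv2.resize(a,None,fx=4.5,fy=4.5,interpolation=2))
```

```text
(no output)
```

View pics/topz.png

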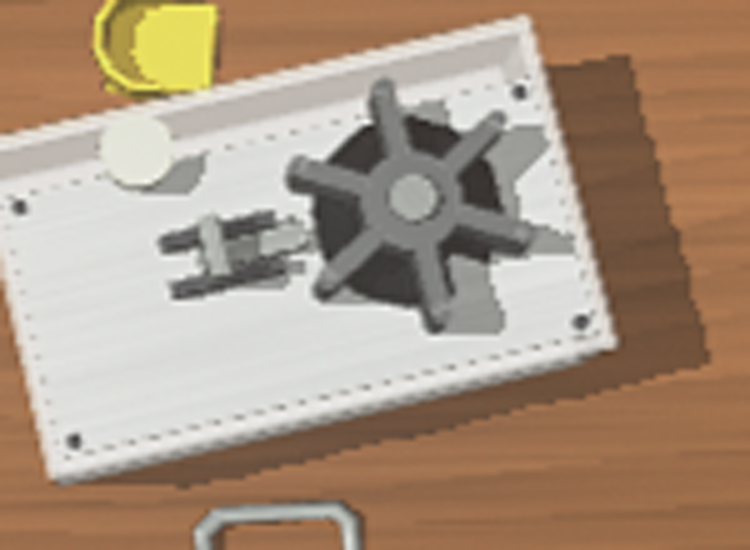

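View pics/sidez.png

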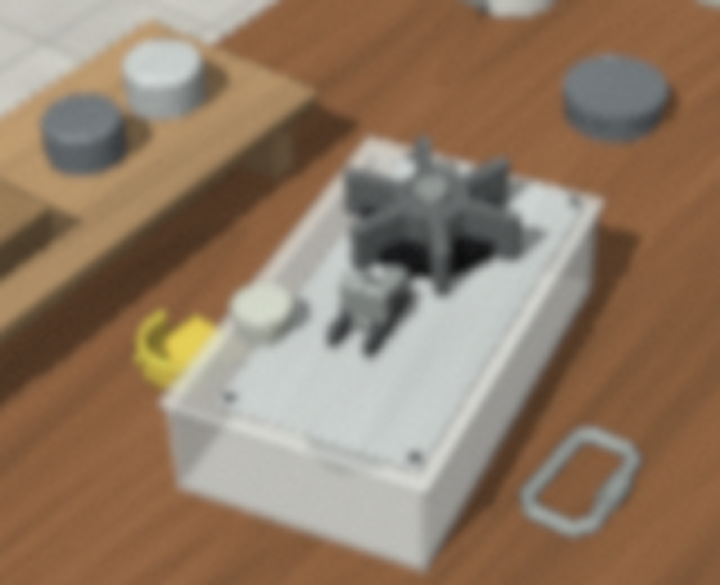

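```bash
cat > fit.py <<'E'
from h import *
from scipy.optimize import least_squares
tips=np.array([(382,85),(499,118),(530,238),(437,325),(322,292),(296,165)])/5+[250,140]-0.4
hub=np.array((413,195))/5+[250,140]-.4
# box +y dir at yaw: rib k at angle 30+60k clockwise from +y
def model(p):
    x,y,a=p;out=[proj("top",(x,y,.112))]
    for k in range(6):
        b=a+np.pi/2-np.radians(30+60*k)
        out.append(proj("top",(x+.058*np.cos(b),y+.058*np.sin(b),.112)))
    return np.array(out)
obs=np.array([hub,*[tips[i] for i in (5+1-6,1,2,3,4,5)]])
# order: assign nearest
def res(p):
    m=model(p);r=[m[0]-obs[0]]
    for q in m[1:]:
        d=obs[1:]-q;r.append(d[np.argmin((d**2).sum(1))])
    return np.ravel(r)
s=least_squares(res,[.61,-.13,np.radians(13)])
print(s.x,np.degrees(s.x[2]),np.abs(s.fun).max())
E
python3 - <<'E'
from fit import *
x,y,a=s.x
for n in("top","side"):
    img=cv2.imread(f"pics/{n}0.png")
    # rectify plane z=.092 in box frame: up = box +y, left=... view from above: right = box +x
    N=500;mm=np.zeros((N,N,2),np.float32)
    c,sn=np.cos(a),np.sin(a)
    H=[];src=[(-.12,-.12),(.12,-.12),(.12,.12),(-.12,.12)]
    dst=np.float32([[(u+.12)/.24*N,(.12-v)/.24*N] for u,v in src])
    pts=np.float32([proj(n,(x+c*u-sn*v,y+sn*u+c*v,.092)) for u,v in src])
    M=cv2.getPerspectiveTransform(pts,dst);o=cv2.warpPerspective(img,M,(N,N),flags=cv2.INTER_CUBIC)
    o=cv2.convertScaleAbs(o,alpha=1.6)
    cv2.circle(o,(250,250),int(.044/.24*N),(0,255,255),1)
    cv2.imwrite(f"pics/rect_{n}.png",o)
a1=cv2.imread("pics/rect_top.png");b1=cv2.imread("pics/rect_side.png");cv2.imwrite("pics/rect.png",cv2.resize(np.hstack([a1,b1]),(800,400)))
E
```

```text
[ 0.60779083 -0.1288978   0.20045285] 11.485102458199972 1.4383701667312891
```

View pics/rect.png

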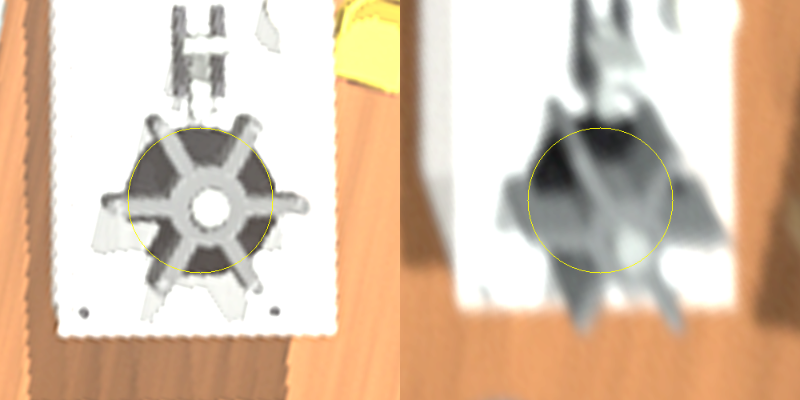

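Run:
```python
from fit import *
x,y,a=s.x
c,sn=np.cos(a),np.sin(a);N=600;L=.07
img=cv2.imread("pics/top0.png")
src=[(-L,-L),(L,-L),(L,L),(-L,L)]
dst=np.float32([[(u+L)/2/L*N,(L-v)/2/L*N] for u,v in src])
pts=np.float32([proj("top",(x+c*u-sn*v,y+sn*u+c*v,.092)) for u,v in src])
o=cv2.warpPerspective(img,cv2.getPerspectiveTransform(pts,dst),(N,N),flags=cv2.INTER_LINEAR)
for k in range(6):
    b=np.radians(90-60*k);cv2.circle(o,(int(300+.036*np.cos(b)/2/L*N),int(300-.036*np.sin(b)/2/L*N)),4,(0,0,255),1)
cv2.circle(o,(300,300),int(.044/2/L*N),(0,255,255),1)
cv2.imwrite("pics/rz.png",o)
```

```text
[ 0.60779083 -0.1288978   0.20045285] 11.485102458199972 1.4383701667312891
```

View pics/rz.png

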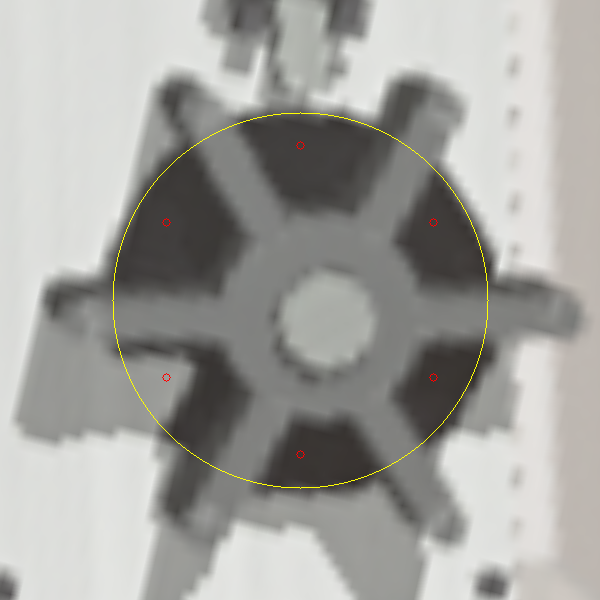

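```bash
cat > go.py <<'E'
import sys
from h import *
from scipy.spatial.transform import Rotation as Ro
AX=np.array([.608,-.129]);A=np.radians(11.5)
def w(u,v,z):
    c,s=np.cos(A),np.sin(A);return np.array([AX[0]+c*u-s*v,AX[1]+s*u+c*v,z])
def shift(X):
    s=state();q=s["eef_rot"];R=Ro.from_quat([q[1],q[2],q[3],q[0]])
    d=R.inv().apply(X-np.array(s["eef_pos"]))*100
    tx=R.apply([1,0,0]);yaw=np.degrees(np.arctan2(tx[1],tx[0]))
    b=np.array(s["eef_pos"]);e=b[:2]-AX;c,sn=np.cos(A),np.sin(A)
    print("shift cm",d.round(2),"turn+",round(yaw-np.degrees(A),1),"| box uv mm",np.round(1000*np.array([c*e[0]+sn*e[1],-sn*e[0]+c*e[1]]),1),"z",b[2].round(4),"t",round(s["t"],2),"F",np.round(s["contact_force"],1))
E
python3 - <<'E'
from go import *
np.set_printoptions(precision=4,suppress=True)
print("hub tri (z should be .112)",tri(((195/5+140-.4),(413/5+250-.4)),((188/4.5+140-.4),(432/4.5+180-.4))))
print("tab tri", tri(((240/5+140-.4),(215/5+250-.4)),((282/4.5+140-.4),(378/4.5+180-.4))), "exp",w(0,.096,.114))
print(atz("top",(178.7,334.4),.112), "pot",atz("top",(169.9,277.8),.088))
print("flick",atz("top",(195.9,346.3),.112),"exp",w(-.045,-.026,.112))
shift(w(-.059,-.040,.16));shift(w(-.059,-.040,.1))
E
```

```text
hub tri (z should be .112) (array([ 0.6111, -0.1284,  0.1179]), np.float64(0.0028414349298695155))
tab tri (array([ 0.5888, -0.0381,  0.1171]), np.float64(0.004920199909802876)) exp [ 0.5889 -0.0349  0.114 ]
[ 0.6108 -0.135   0.112 ] pot [ 0.6412 -0.0039  0.088 ]
flick [ 0.5694 -0.1608  0.112 ] exp [ 0.5691 -0.1634  0.112 ]
shift cm [ 41.79 -11.35   3.58] turn+ 15.2 | box uv mm [-432.5 -259. ] z 0.1958 t 0.7 F [-0.2  0.4 -0.2]
shift cm [ 41.79 -11.35   9.58] turn+ 15.2 | box uv mm [-432.5 -259. ] z 0.1958 t 0.7 F [-0.2  0.4 -0.2]
```

Call:
servo_tool:
  targets: "0 0 0 0 0; 0 0 0 0 0"
  grip_force: 20

```text
t: 0.95
eef_pos: [0.2358, -0.4691, 0.1958]
eef_rot: [0.0, 0.973, 0.231, 0.0]
contact_force: [-0.1, 0.1, 0.3]
width: 0.0516
```

Call:
servo_tool:
  targets: "0 5 -1.4 0 2; 0 10 -2.8 0 4; 0 15.7 -4.3 0 6; 0 21 -5.7 0 8; 0 26 -7.1 0 10; 0 31 -8.5 0 12; 0 36.5 -10 1 14; 0 41.8 -11.4 2.5 15.2"

```text
t: 1.95
eef_pos: [0.5598, -0.1782, 0.171]
eef_rot: [0.0, 0.995, 0.1, 0.001]
contact_force: [0.6, -1.1, -0.5]
width: 0.0001
```

Run:
```python
from go import *
shift(w(-.059,-.040,.1));print(state()["width"])
o=[]
for n,(r,c,r2,c2) in dict(top=(130,240,250,400),side=(120,190,240,350)).items():
    o.append(cv2.resize(cv2.cvtColor(camera(n)[r:r2,c:c2],cv2.COLOR_RGB2BGR),(400,300),interpolation=2))
cv2.imwrite("pics/a1.png",np.hstack(o))
```

```text
shift cm [-0.2   0.13  7.1 ] turn+ -0.1 | box uv mm [-57.1 -38.6] z 0.171 t 1.95 F [ 0.6 -1.1 -0.5]
8.060901656997039e-05
```

View pics/a1.png

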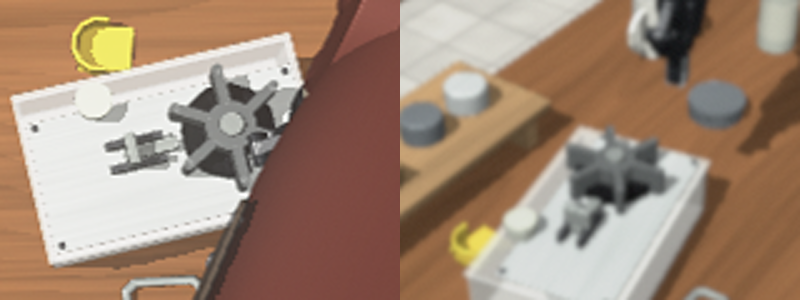

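Call:
servo_tool:
  targets: "0 -0.2 0.2 2.5 0; 0 -0.2 0.2 5 0; 0 -0.2 0.2 7.1 0; 0 -0.2 0.2 7.1 0; 0 -0.2 0.2 7.1 0"

```text
t: 2.68
eef_pos: [0.5591, -0.1782, 0.0989]
eef_rot: [-0.001, 0.995, 0.102, 0.0]
contact_force: [-0.0, -0.1, 1.0]
width: 0.0001
```

Run:
```python
from go import *
shift(w(-.059,-.040,.1))
o=[]
for n,(r,c,r2,c2) in dict(top=(130,240,250,400),side=(120,190,240,350)).items():
    o.append(cv2.resize(cv2.cvtColor(camera(n)[r:r2,c:c2],cv2.COLOR_RGB2BGR),(400,300),interpolation=2))
cv2.imwrite("pics/a2.png",np.hstack(o))
```

```text
shift cm [-0.12  0.15 -0.11] turn+ 0.2 | box uv mm [-57.8 -38.5] z 0.0989 t 2.67 F [-0.  -0.1  1. ]
```

View pics/a2.png

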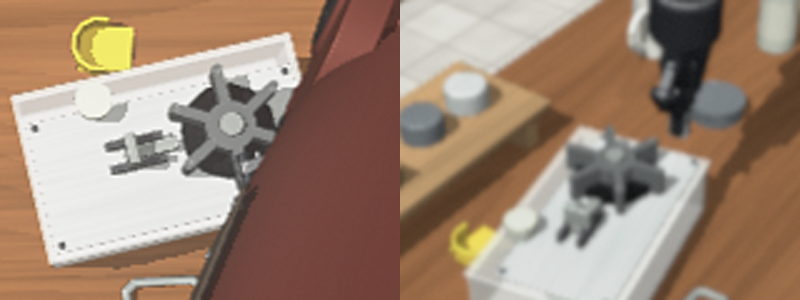

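Call:
servo_tool:
  targets: "0 -0.1 -0.4 0 0; 0 -0.1 -0.8 0 0; 0 -0.1 -1.2 0 0; 0 -0.1 -1.6 0 0; 0 -0.1 -2 0 0; 0 -0.1 -2.4 0 0"

```text
t: 3.52
eef_pos: [0.5534, -0.1546, 0.0991]
eef_rot: [-0.001, 0.995, 0.102, 0.0]
contact_force: [0.0, -0.7, -0.6]
width: -0.0002
```

Run:
```python
from go import *
shift(w(-.059,-.040,.1));print(proj("side",state()["eef_pos"]))
o=[]
for n,(r,c,r2,c2) in dict(top=(130,240,250,400),side=(120,190,240,350)).items():
    o.append(cv2.resize(cv2.cvtColor(camera(n)[r:r2,c:c2],cv2.COLOR_RGB2BGR),(400,300),interpolation=2))
cv2.imwrite("pics/a3.png",np.hstack(o))
```

```text
shift cm [-0.05  2.58 -0.09] turn+ 0.2 | box uv mm [-58.6 -14.2] z 0.0991 t 3.52 F [ 0.  -0.7 -0.6]
[298.48772231 189.62369496]
```

View pics/a3.png

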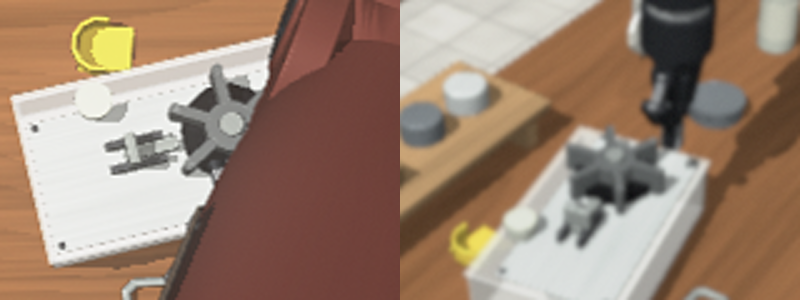

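Run:
```python
from go import *
im=cv2.cvtColor(camera("side"),cv2.COLOR_RGB2BGR)[100:240,210:350]
im=cv2.resize(im,None,fx=5,fy=5,interpolation=2)[:,:]
p=np.array(state()["eef_pos"])
for X,col in [(p,(0,0,255)),(p+[0,0,.03],(0,255,0)),(w(0,0,.112),(255,0,0)),(w(-.06,0,.112),(255,0,255)),(w(0,.096,.114),(0,255,255)),(w(-.052,.03,.112),(255,255,0))]:
    q=(proj("side",X)-[210,100])*5;print(q);cv2.circle(im,tuple(int(v) for v in q),4,col,-1)
cv2.imwrite("pics/a4.png",im[:600])
```

```text
[442.44587713 447.88195225]
[444.37126397 405.02483939]
[335.69869789 417.24723755]
[435.82723177 445.34757813]
[259.85610531 518.10068669]
[400.83080062 473.56573639]
```

View pics/a4.png

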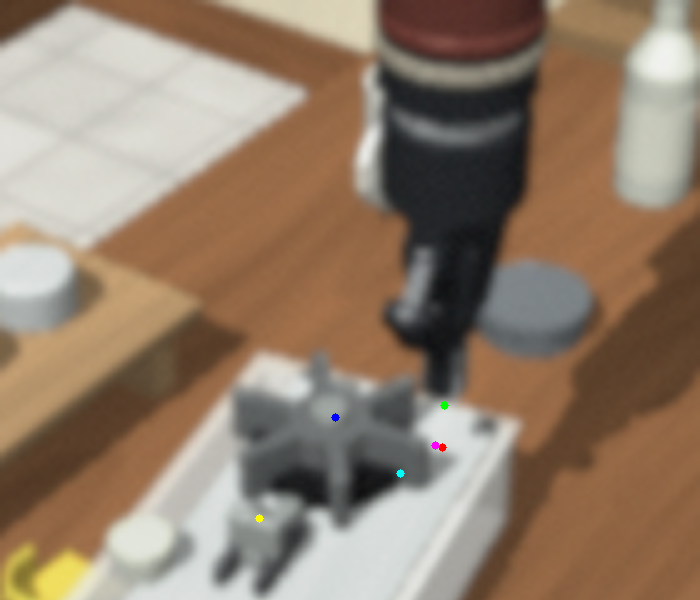

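Run:
```python
from go import *
np.set_printoptions(precision=4,suppress=True)
print(proj("side",[.5598,-.1782,.171]),"seen 301,153");print(proj("side",[.5591,-.1782,.0989]),"seen 302,173")
p=state()["eef_pos"];print(proj("side",p))
print("cam",ray("side",(179,298))[0],ray("top",(179,298))[0],atz("side",(179,298),.099))
o,d=ray("side",(179,298));print(o+d*(p[1]-o[1])/d[1])
```

```text
[302.3047 163.4972] seen 301,153
[301.4528 184.6388] seen 302,173
[298.4892 189.5764]
cam [0.0875 0.5895 0.8097] [0.3705 0.0037 1.1539] [ 0.5813 -0.194   0.099 ]
[ 0.5566 -0.1547  0.1346]
```

Run:
```python
from go import *
b=cv2.cvtColor(camera("side"),cv2.COLOR_RGB2BGR);a=cv2.imread("pics/side0.png")
d=cv2.absdiff(a,b)
f=lambda i:cv2.resize(i[140:220,260:340],(400,400),interpolation=0)
cv2.imwrite("pics/a5.png",np.hstack([f(b),cv2.convertScaleAbs(f(d),alpha=3)]))
```

```text
(no output)
```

View pics/a5.png

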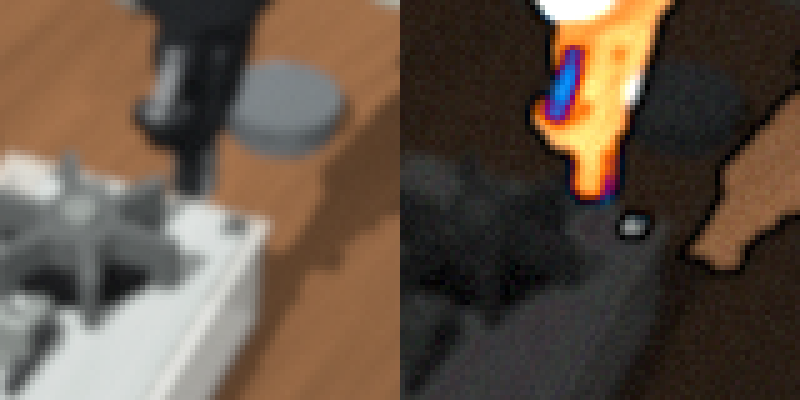

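Run:
```python
from go import *
np.set_printoptions(precision=4,suppress=True)
z=lambda c,r:(r/5+140-.4,c/5+250-.4)
for tip,sh in [((445,325),(503,333)),((382,82),(445,105)),((536,242),(578,250))]:
    W=atz("top",z(*tip),.112);S=atz("top",z(*sh),.078);print(W,S,(S-W)/.034)
L=np.array([0,0]);
S=atz("side",(185,307),.078);print("finger shadow",S)
for h in (.099,.115,.13,.14):print(h,atz("side",(179,299),h))
# box edges shadow for check
s=state();print(s["qpos"],s["eef_pos"])
```

```text
[ 0.5495 -0.1421  0.112 ] [ 0.5507 -0.1743  0.078 ] [ 0.0379 -0.9483 -1.    ]
[ 0.6657 -0.1175  0.112 ] [ 0.6631 -0.1515  0.078 ] [-0.0753 -0.9988 -1.    ]
[ 0.5875 -0.186   0.112 ] [ 0.5902 -0.2122  0.078 ] [ 0.0788 -0.7685 -1.    ]
finger shadow [ 0.559  -0.2088  0.078 ]
0.099 [ 0.579  -0.1957  0.099 ]
0.115 [ 0.5679 -0.178   0.115 ]
0.13 [ 0.5576 -0.1614  0.13  ]
0.14 [ 0.5506 -0.1504  0.14  ]
[-0.4008  0.4527 -0.1761  0.9418  0.0012  2.5362] [ 0.5535 -0.1549  0.0991]
```

Call:
servo_tool:
  targets: "0 0 1.3 0 0; 0 0 2.6 0 0; 0 0 2.6 0.7 0; 0 0 2.6 1.2 0; 0 0 2.6 1.6 0; 0 0 2.6 1.6 0; 0 0 2.6 1.6 0"

```text
t: 4.6
eef_pos: [0.5589, -0.1802, 0.0833]
eef_rot: [-0.0, 0.995, 0.102, 0.001]
contact_force: [-0.0, -0.7, -0.1]
width: -0.0002
```

```bash
cat > pic.py <<'E'
from go import *
def pic(name,pts=()):
    b=cv2.cvtColor(camera("side"),cv2.COLOR_RGB2BGR);a=cv2.imread("pics/side0.png")
    d=cv2.convertScaleAbs(cv2.absdiff(a,b),alpha=3)
    def f(i):
        o=cv2.resize(i[140:220,250:330],(400,400),interpolation=2)
        return o
    L=f(b)
    for X,col in pts:
        q=(proj("side",X)-[250,140])*5;cv2.circle(L,tuple(int(v) for v in q),3,col,-1)
    cv2.imwrite(f"pics/{name}.png",np.hstack([L,f(d)]))
E
python3 - <<'E'
from pic import *
p=np.array(state()["eef_pos"]);shift(w(-.059,-.04,.1))
pic("b1",[(p,(0,0,255)),(p+[0,0,.03],(0,255,0))])
E
```

```text
shift cm [-0.07 -0.04 -1.67] turn+ 0.2 | box uv mm [-58.3 -40.4] z 0.0833 t 4.6 F [-0.  -0.7 -0.1]
```

View pics/b1.png

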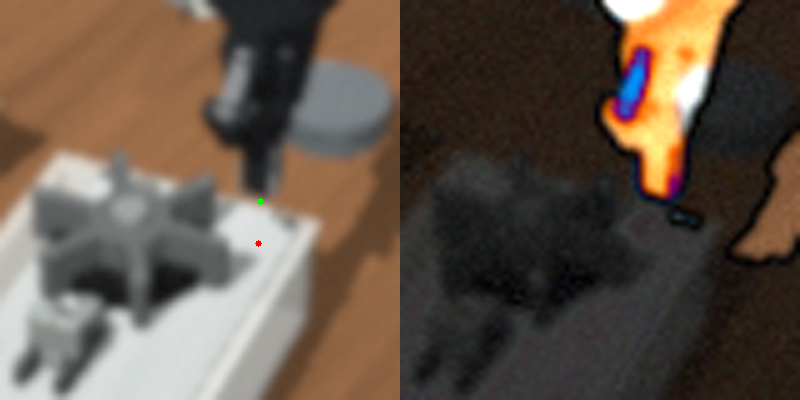

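Call:
servo_tool:
  targets: "0 0 0 0.5 0; 0 0 0 1 0; 0 0 0 1.5 0; 0 0 0 1.5 0; 0 0 0 1.5 0"

```text
t: 5.28
eef_pos: [0.559, -0.1803, 0.0683]
eef_rot: [-0.0, 0.995, 0.102, 0.001]
contact_force: [0.6, -1.0, 0.1]
width: -0.0004
```

Run:
```python
from pic import *
p=np.array(state()["eef_pos"]);shift(w(-.059,-.04,.1))
pic("b2",[(p,(0,0,255)),(p+[0,0,.03],(0,255,0))])
```

```text
shift cm [-0.07 -0.05 -3.17] turn+ 0.2 | box uv mm [-58.2 -40.5] z 0.0683 t 5.28 F [ 0.6 -1.   0.1]
```

View pics/b2.png

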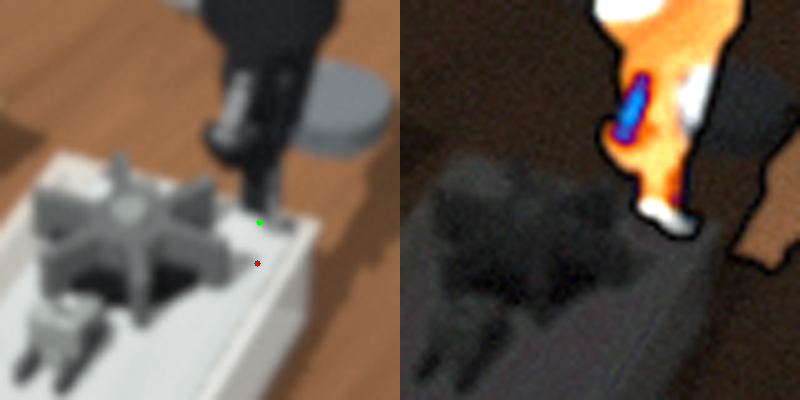

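Run:
```python
from go import *
np.set_printoptions(precision=4,suppress=True)
S=atz("side",(186.4,308),.078);print(S)
for h in (.08,.09,.095,.1,.105,.11):
    X=atz("side",(182.4,302.4),h);print(h,X,X[1]-.95*(h-.078)-S[1])
```

```text
[ 0.5532 -0.205   0.078 ]
0.08 [ 0.5752 -0.209   0.08  ] -0.005866734575962096
0.09 [ 0.5685 -0.198   0.09  ] -0.004424039632237725
0.095 [ 0.5651 -0.1926  0.095 ] -0.0037026921603755536
0.1 [ 0.5618 -0.1871  0.1   ] -0.002981344688513493
0.105 [ 0.5585 -0.1816  0.105 ] -0.0022599972166512106
0.11 [ 0.5551 -0.1761  0.11  ] -0.001538649744789039
```

Call:
servo_tool:
  targets: "0 0 -0.5 0.3 0; 0 0 -1 0.3 0; 0 0 -1.4 0.3 0; 0 0 -1.8 0.3 0; 0 0 -1.8 0.3 0"

```text
t: 5.95
eef_pos: [0.5554, -0.1624, 0.0656]
eef_rot: [-0.0, 0.995, 0.102, 0.001]
contact_force: [0.2, 0.4, -0.9]
width: -0.0001
```

Call:
servo_tool:
  targets: "0 0 -0.3 0 0; 0 0 -0.6 0 0; 0 0 -0.9 0 0; 0 0 -0.9 0 0"

```text
t: 6.45
eef_pos: [0.5537, -0.1535, 0.0656]
eef_rot: [-0.0, 0.995, 0.102, 0.001]
contact_force: [0.1, -2.1, 0.1]
width: -0.0002
```

Run:
```python
from pic import *
p=np.array(state()["eef_pos"]);shift(w(-.059,-.04,.1))
pic("b3",[(p+[0,0,.035],(0,255,0))])
```

```text
shift cm [-0.1   2.68 -3.44] turn+ 0.3 | box uv mm [-58.1 -13.2] z 0.0656 t 6.45 F [ 0.1 -2.1  0.1]
```

View pics/b3.png

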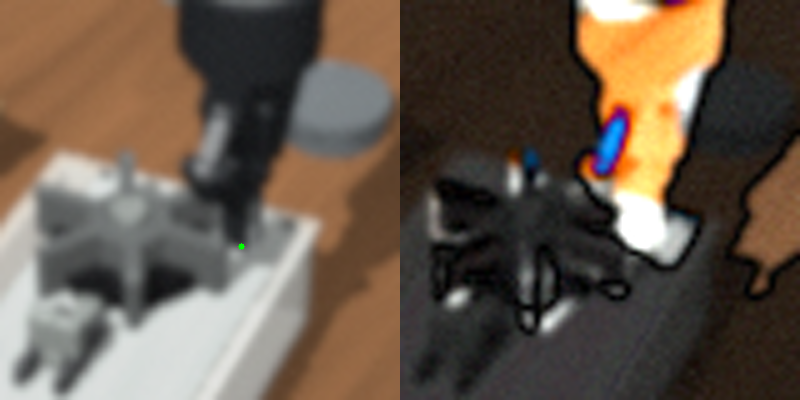

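Call:
servo_tool:
  targets: "0 0 -0.4 0 0; 0 0 -0.8 0 0; 0 0 -1.2 0 0; 0 0 -1.6 0 0; 0 0 -2 0 0; 0 0 -2 0 0"

```text
t: 7.25
eef_pos: [0.5493, -0.1335, 0.0655]
eef_rot: [-0.0, 0.995, 0.103, 0.001]
contact_force: [-0.4, -0.8, -1.0]
width: -0.0001
```

Run:
```python
from pic import *
p=np.array(state()["eef_pos"]);shift(w(-.059,-.04,.1))
pic("b4",[(p+[0,0,.035],(0,255,0))])
```

```text
shift cm [-0.08  4.73 -3.45] turn+ 0.3 | box uv mm [-58.4   7.3] z 0.0655 t 7.25 F [-0.4 -0.8 -1. ]
```

View pics/b4.png

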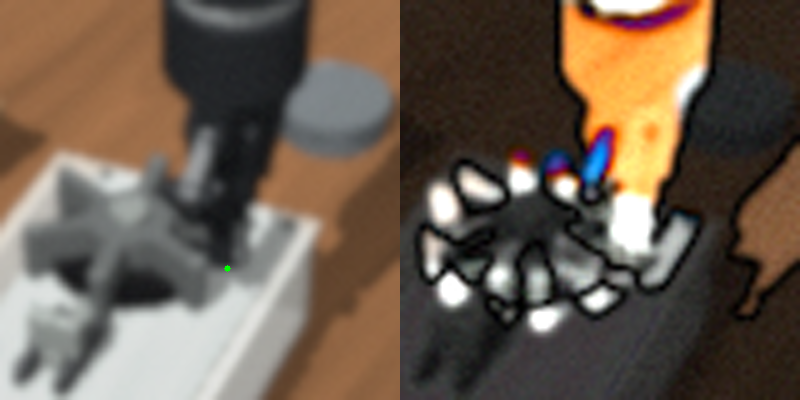

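Call:
servo_tool:
  targets: "0 0 -0.4 0 0; 0 0 -0.8 0 0; 0 0 -1.2 0 0; 0 0 -1.6 0 0; 0 0 -1.6 0 0"

```text
t: 7.92
eef_pos: [0.5461, -0.1176, 0.0656]
eef_rot: [-0.0, 0.995, 0.103, 0.001]
contact_force: [0.7, 0.1, 0.0]
width: 0.0002
```

Run:
```python
from pic import *
p=np.array(state()["eef_pos"]);shift(w(-.059,-.04,.1))
pic("b5",[(p+[0,0,.035],(0,255,0))])
```

```text
shift cm [-0.09  6.35 -3.45] turn+ 0.3 | box uv mm [-58.4  23.5] z 0.0656 t 7.92 F [0.7 0.1 0. ]
```

View pics/b5.png

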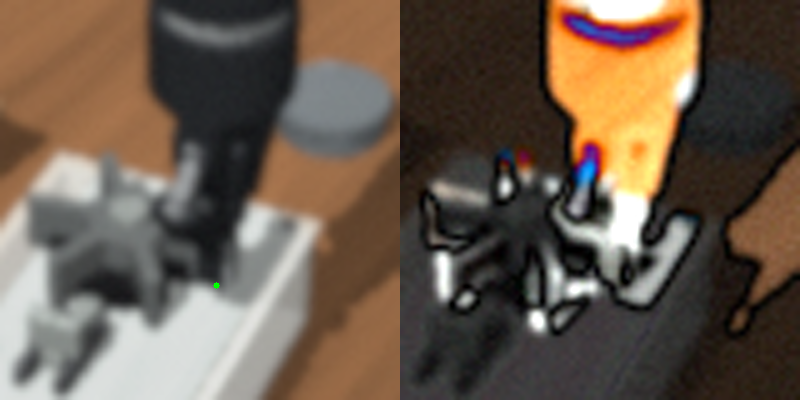

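Call:
servo_tool:
  targets: "0 0 -0.5 0 0; 0 0 -1 0 0; 0 -0.5 -1.4 0 0; 0 -1.3 -1.6 0 0; 0 -1.5 -1.6 -2 0; 0 -1.5 -1.6 -5 0; 0 -1.5 -1.6 -5 0"

```text
t: 8.85
eef_pos: [0.5292, -0.1059, 0.1176]
eef_rot: [0.0, 0.995, 0.103, 0.002]
contact_force: [-0.4, -0.9, -0.7]
width: -0.0002
```

Run:
```python
from pic import *
shift(w(-.058,-.04,.068))
pic("b6")
```

```text
shift cm [1.4  7.83 4.98] turn+ 0.3 | box uv mm [-72.6  38.3] z 0.1176 t 8.85 F [-0.4 -0.9 -0.7]
```

View pics/b6.png

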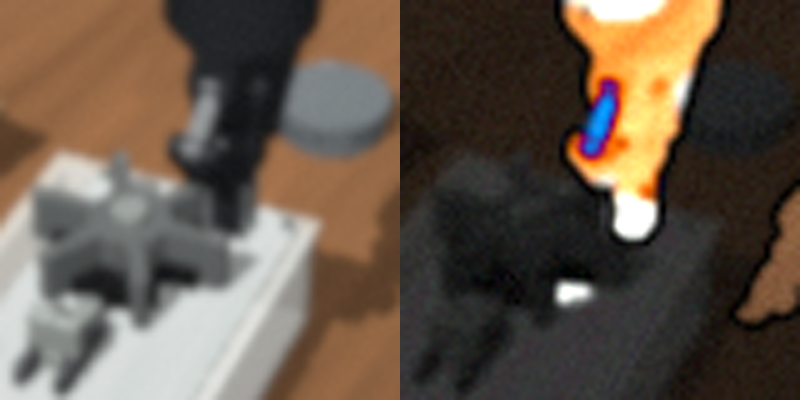

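Call:
servo_tool:
  targets: "0 0 2 0 0; 0 0.5 4.5 0 0; 0 1.4 7.8 0 0; 0 1.4 7.8 2.5 0; 0 1.4 7.8 5.2 0; 0 1.4 7.8 5.2 0"

```text
t: 9.65
eef_pos: [0.556, -0.1792, 0.0617]
eef_rot: [-0.001, 0.995, 0.102, -0.001]
contact_force: [-0.3, 0.8, 0.5]
width: 0.0003
```

Call:
servo_tool:
  targets: "0 0 -0.8 0 0; 0 0 -1.6 0 0; 0 0 -2 0 0; 0 0 -2.4 0 0; 0 0 -2.8 0 0; 0 0 -3.2 0 0; 0 0 -3.6 0 0; 0 0 -4 0 0"

```text
t: 10.65
eef_pos: [0.5476, -0.1397, 0.0617]
eef_rot: [-0.001, 0.995, 0.102, -0.001]
contact_force: [-0.2, -1.7, -0.2]
width: -0.0
```

Run:
```python
from pic import *
shift(w(-.058,.023,.0655))
pic("b7")
```

```text
shift cm [ 0.34 -2.14 -0.37] turn+ 0.2 | box uv mm [-61.3   1.6] z 0.0617 t 10.65 F [-0.2 -1.7 -0.2]
```

View pics/b7.png

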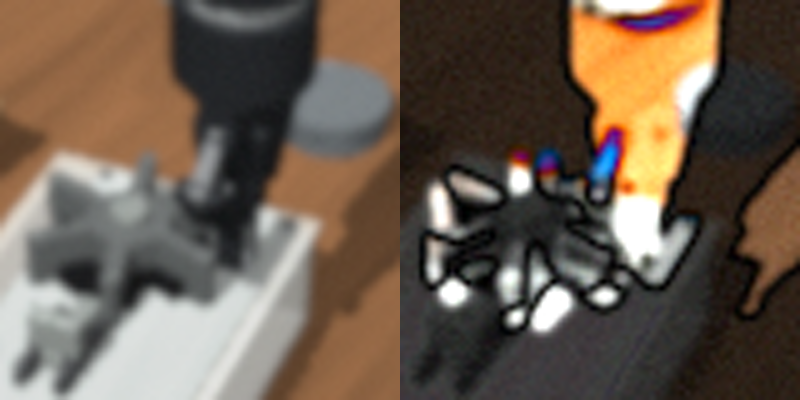

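Call:
servo_tool:
  targets: "0 0.15 -0.4 0 0; 0 0.3 -0.8 0 0; 0 0.3 -1.2 0 0; 0 0.3 -1.6 0 0; 0 0.3 -2 0 0; 0 0.3 -2.4 0 0; 0 0.3 -2.8 0 0; 0 0.3 -3.2 0 0"

```text
t: 11.7
eef_pos: [0.5437, -0.107, 0.0618]
eef_rot: [-0.001, 0.995, 0.102, -0.001]
contact_force: [-0.1, -0.1, 0.2]
width: 0.0
```

Call:
servo_tool:
  targets: "0 -0.4 -0.5 0 0; 0 -1.2 -0.5 0 0; 0 -1.5 -0.5 -2 0; 0 -1.5 -0.5 -6 0; 0 -1.5 -0.5 -6 0"

```text
t: 12.32
eef_pos: [0.5297, -0.1062, 0.1245]
eef_rot: [-0.0, 0.995, 0.102, 0.001]
contact_force: [0.5, -0.4, -0.5]
width: 0.0002
```

Run:
```python
from pic import *
shift(w(0,.135,.13))
pic("b8")
```

```text
shift cm [ 7.26 -9.68 -0.53] turn+ 0.2 | box uv mm [-72.2  37.9] z 0.1245 t 12.32 F [ 0.5 -0.4 -0.5]
```

View pics/b8.png

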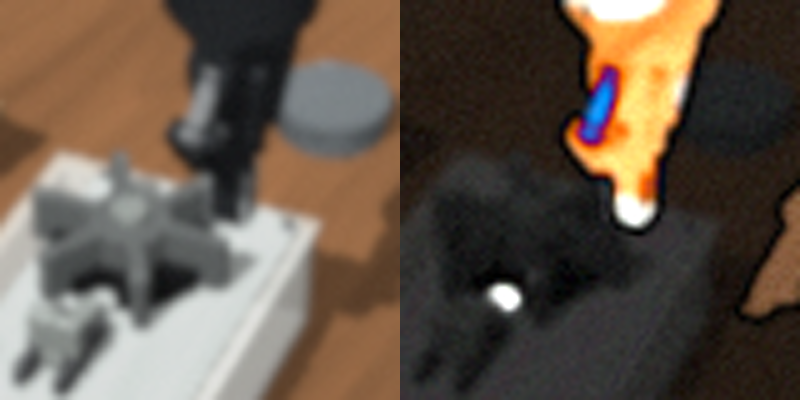

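Run:
```python
from pic import *
print((proj("side",w(0,.036,.092))-[250,140])*5+[400,0])
shift(w(0,.130,.125));L=recognise("waxpot_mid","side");print(L[:1])
```

```text
[508.69806923 282.98508922]
shift cm [ 7.34 -9.12 -0.19] turn+ 0.2 | box uv mm [-73.   38.5] z 0.1229 t 12.38 F [-0.4  0.2  0.1]
[{'bbox': [229.8, 202.8, 248.0, 218.3], 'confidence': 0.65}]
```

Call:
servo_tool:
  targets: "0 0 -3 0 0; 0 0 -6 0 0; 0 2 -9.2 0 0; 0 5 -9.2 0 0; 0 7.3 -9.2 0 0; 0 7.3 -9.2 0 0; 0 7.3 -9.2 0 0"

```text
t: 13.3
eef_pos: [0.5793, -0.0007, 0.121]
eef_rot: [-0.002, 0.995, 0.102, -0.002]
contact_force: [0.5, 0.8, 0.1]
width: -0.0002
```

Run:
```python
from pic import *
shift(w(0,.130,.067))
b=cv2.cvtColor(camera("side"),cv2.COLOR_RGB2BGR);cv2.imwrite("pics/c1.png",cv2.resize(b[130:250,200:320],(600,600),interpolation=2))
```

```text
shift cm [0.28 0.17 5.39] turn+ 0.2 | box uv mm [ -2.6 131.5] z 0.121 t 13.3 F [0.5 0.8 0.1]
```

View pics/c1.png

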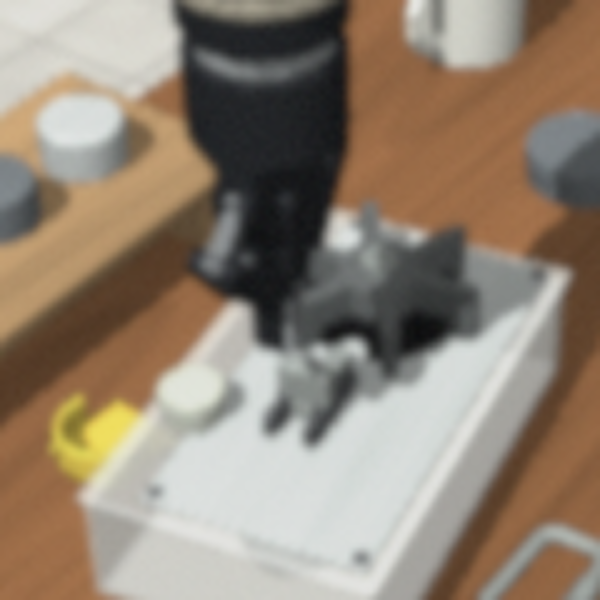

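Run:
```python
from pic import *
p=np.array(state()["eef_pos"])
for h in (0,.03,.035):print((proj("side",p+[0,0,h])-[200,130])*5)
```

```text
[283.42281303 400.28557131]
[281.29235304 355.44721169]
[280.92884846 347.79677526]
```

Call:
servo_tool:
  targets: "0 0.1 0.2 1.5 0; 0 0.2 0.2 3 0; 0 0.2 0.2 3.8 0; 0 0.2 0.2 3.8 0"

```text
t: 13.85
eef_pos: [0.5808, -0.0022, 0.0823]
eef_rot: [-0.002, 0.995, 0.102, -0.003]
contact_force: [-1.4, 0.1, 0.3]
width: -0.0
```

Run:
```python
from pic import *
shift(w(0,.130,.067))
b=cv2.cvtColor(camera("side"),cv2.COLOR_RGB2BGR);cv2.imwrite("pics/c2.png",cv2.resize(b[130:250,200:320],(600,600),interpolation=2))
```

```text
shift cm [ 0.14 -0.02  1.53] turn+ 0.2 | box uv mm [ -1.3 129.7] z 0.0823 t 13.85 F [-1.4  0.1  0.3]
```

View pics/c2.png

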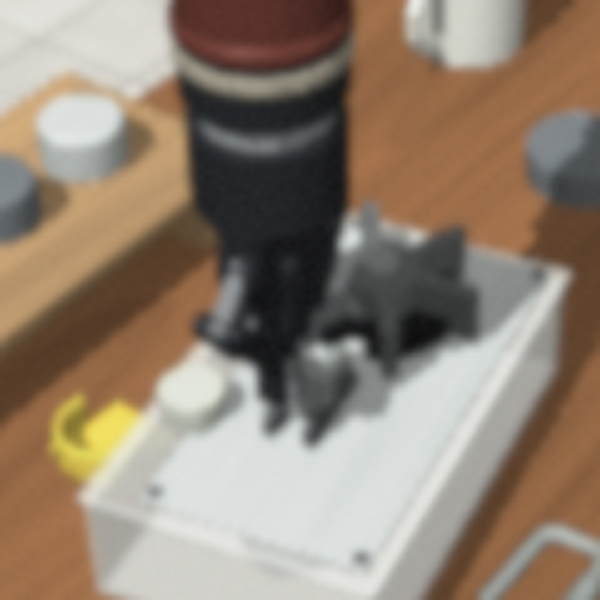

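Call:
servo_tool:
  targets: "0 0 0 0.5 0; 0 0 0 1 0; 0 0 0 1.5 0; 0 0 0 1.5 0"

```text
t: 14.4
eef_pos: [0.5809, -0.0021, 0.0675]
eef_rot: [-0.002, 0.995, 0.102, -0.003]
contact_force: [0.1, 0.3, -0.1]
width: -0.0002
```

Run:
```python
from pic import *
shift(w(0,.130,.067))
b=cv2.cvtColor(camera("side"),cv2.COLOR_RGB2BGR);cv2.imwrite("pics/c3.png",cv2.resize(b[150:250,210:310],(600,600),interpolation=2))
t=cv2.cvtColor(camera("top"),cv2.COLOR_RGB2BGR);cv2.imwrite("pics/c3t.png",cv2.resize(t[140:240,240:390],(750,500),interpolation=2))
```

```text
shift cm [ 0.13 -0.02  0.05] turn+ 0.2 | box uv mm [ -1.3 129.8] z 0.0675 t 14.4 F [ 0.1  0.3 -0.1]
```

View pics/c3.png

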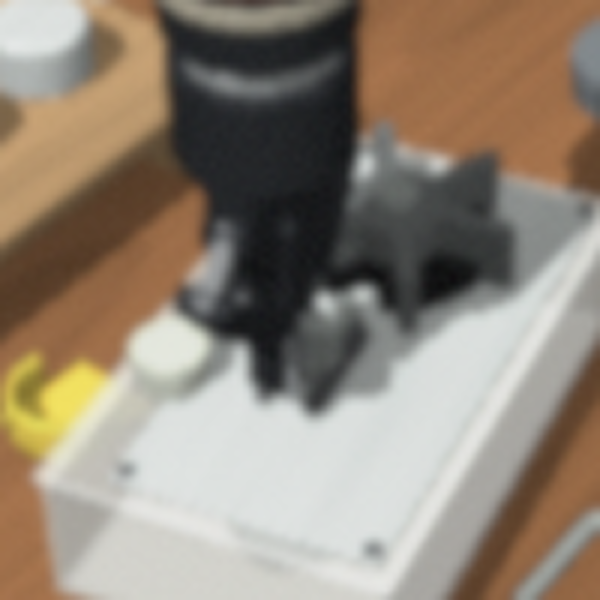

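View pics/c3t.png

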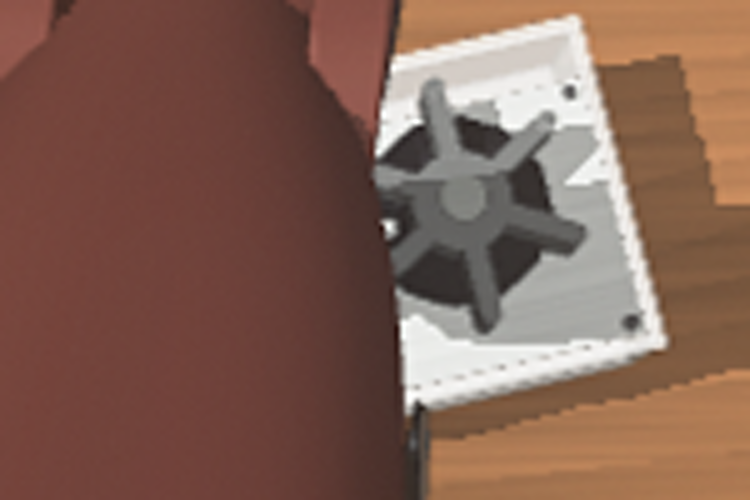

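Run:
```python
from pic import *
c,s=np.cos(A),np.sin(A)
for z in(.095,.1,.105):
  for nm,px in dict(tipc=(268,395),tl=(252,395),tr=(282,400)).items():
    X=atz("side",(px[1]/6+150-.4,px[0]/6+210-.4),z);e=X[:2]-AX;print(z,nm,np.round(1000*np.array([c*e[0]+s*e[1],-s*e[0]+c*e[1]]),1))
for X in(w(0,.096,.114),w(-.015,.096,.114),w(.015,.096,.114),w(0,.115,.101)):print((proj("side",X)-[210,150])*6)
```

```text
0.095 tipc [  7.8 126.9]
0.095 tl [ 14.1 129.7]
0.095 tr [  0.9 127.2]
0.1 tipc [  5.2 131.6]
0.1 tl [ 11.5 134.5]
0.1 tr [ -1.7 132. ]
0.105 tipc [  2.6 136.4]
0.105 tl [  8.8 139.2]
0.105 tr [ -4.3 136.7]
[311.82732637 321.72082403]
[342.95863131 331.08074262]
[280.95850798 312.43982447]
[293.45058326 370.55799127]
```

Call:
servo_tool:
  targets: "0 -0.3 -0.4 0 0; 0 -0.3 -0.8 0 0; 0 -0.3 -1.2 0 0; 0 -0.3 -1.5 0 0; 0 -0.3 -1.5 0 0"

```text
t: 15.12
eef_pos: [0.5753, 0.0122, 0.068]
eef_rot: [-0.002, 0.995, 0.102, -0.002]
contact_force: [0.1, 0.5, -0.9]
width: -0.0
```

Call:
servo_tool:
  targets: "0 0 -0.2 0 0; 0 0 -0.4 0 0; 0 0 -0.6 0 0; 0 0 -0.8 0 0; 0 0 -0.8 0 0"

```text
t: 15.75
eef_pos: [0.5736, 0.0202, 0.0681]
eef_rot: [-0.002, 0.995, 0.102, -0.002]
contact_force: [-0.1, 0.6, -0.4]
width: -0.0001
```

Run:
```python
from pic import *
shift(w(0,.09,.067))
b=cv2.cvtColor(camera("side"),cv2.COLOR_RGB2BGR);cv2.imwrite("pics/c4.png",cv2.resize(b[150:250,210:310],(600,600),interpolation=2))
```

```text
shift cm [0.37 6.31 0.08] turn+ 0.3 | box uv mm [ -4.  153.1] z 0.0681 t 15.75 F [-0.1  0.6 -0.4]
```

View pics/c4.png

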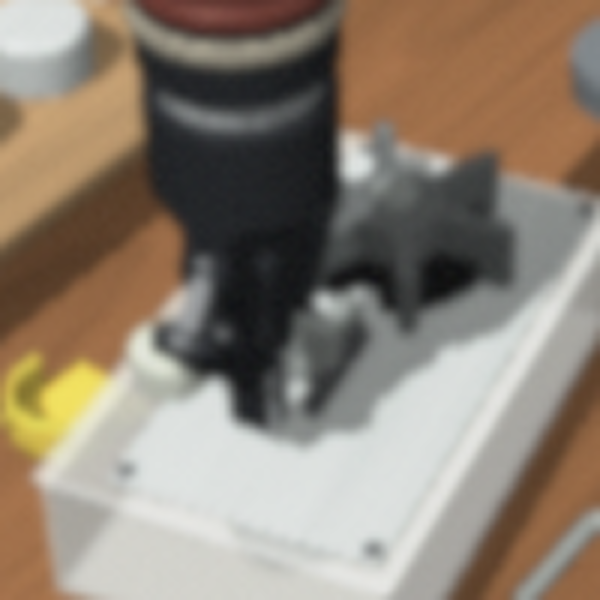

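Call:
servo_tool:
  targets: "0 0.2 0.8 0 0; 0 0.2 1.6 0 0; 0 0.2 2.4 0 0; 0 0.2 3 0 0; 0 0.2 3.4 0 0; 0 0.2 3.6 0 0; 0 0.2 3.8 0 0; 0 0.2 4 0 0"

```text
t: 16.8
eef_pos: [0.5837, -0.0183, 0.0679]
eef_rot: [-0.002, 0.995, 0.103, -0.002]
contact_force: [0.5, 1.1, 0.5]
width: 0.0
```

Run:
```python
from pic import *
shift(w(0,.09,.067))
b=cv2.cvtColor(camera("side"),cv2.COLOR_RGB2BGR);cv2.imwrite("pics/c5.png",cv2.resize(b[150:250,210:310],(600,600),interpolation=2))
```

```text
shift cm [0.17 2.33 0.08] turn+ 0.3 | box uv mm [ -1.8 113.3] z 0.0679 t 16.8 F [0.5 1.1 0.5]
```

View pics/c5.png

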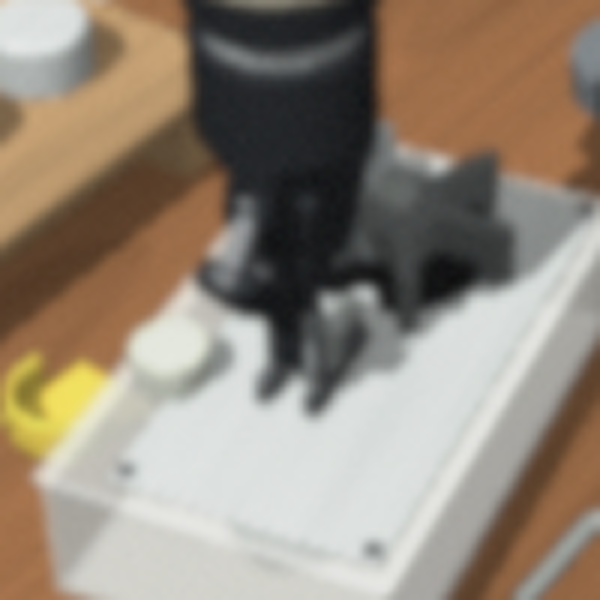

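Call:
servo_tool:
  targets: "0 0 0.2 0 0; 0 0 0.4 0 0; 0 0 0.6 0 0; 0 0 0.8 0 0; 0 0 1 0 0"

```text
t: 17.48
eef_pos: [0.5858, -0.0285, 0.0679]
eef_rot: [-0.002, 0.995, 0.103, -0.002]
contact_force: [-0.4, 1.4, 0.8]
width: -0.0001
```

Run:
```python
from pic import *
shift(w(0,.09,.067))
b=cv2.cvtColor(camera("side"),cv2.COLOR_RGB2BGR);cv2.imwrite("pics/c6.png",cv2.resize(b[150:250,210:310],(600,600),interpolation=2))
```

```text
shift cm [0.16 1.29 0.08] turn+ 0.3 | box uv mm [ -1.7 102.9] z 0.0679 t 17.48 F [-0.4  1.4  0.8]
```

View pics/c6.png

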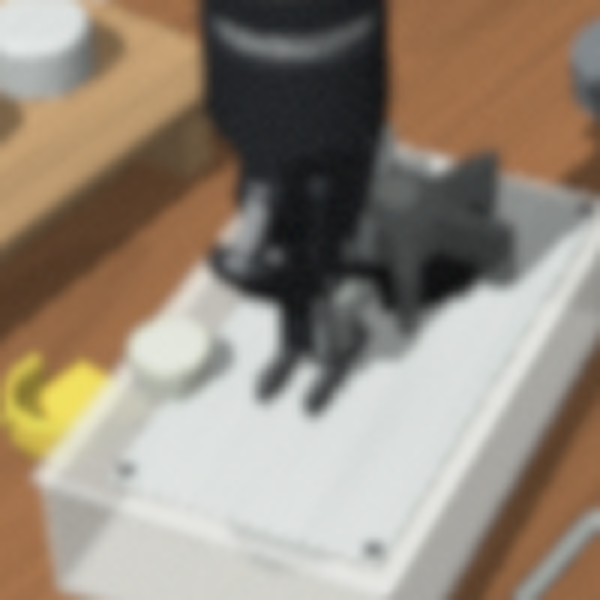

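Call:
servo_tool:
  targets: "0 0 0.2 0 0; 0 0 0.4 0 0; 0 0 0.6 0 0; 0 0 0.8 0 0; 0 0 0.9 0 0; 0 0 0.9 0 0"

```text
t: 18.27
eef_pos: [0.5878, -0.0377, 0.0679]
eef_rot: [-0.002, 0.995, 0.102, -0.002]
contact_force: [0.2, 0.7, 0.7]
width: -0.0002
```

Call:
servo_tool:
  targets: "0 0 0.1 0 0; 0 0 0.2 0 0; 0 0 0.3 0 0; 0 0 0.3 0 0"

```text
t: 18.77
eef_pos: [0.5882, -0.0399, 0.0678]
eef_rot: [-0.002, 0.995, 0.103, -0.002]
contact_force: [-0.4, 5.1, 2.2]
width: -0.0003
```

Run:
```python
from pic import *
shift(w(0,.09,.067))
b=cv2.cvtColor(camera("side"),cv2.COLOR_RGB2BGR);cv2.imwrite("pics/c7.png",cv2.resize(b[150:250,210:310],(600,600),interpolation=2))
```

```text
shift cm [0.17 0.12 0.08] turn+ 0.3 | box uv mm [-1.7 91.2] z 0.0678 t 18.77 F [-0.4  5.1  2.2]
```

View pics/c7.png

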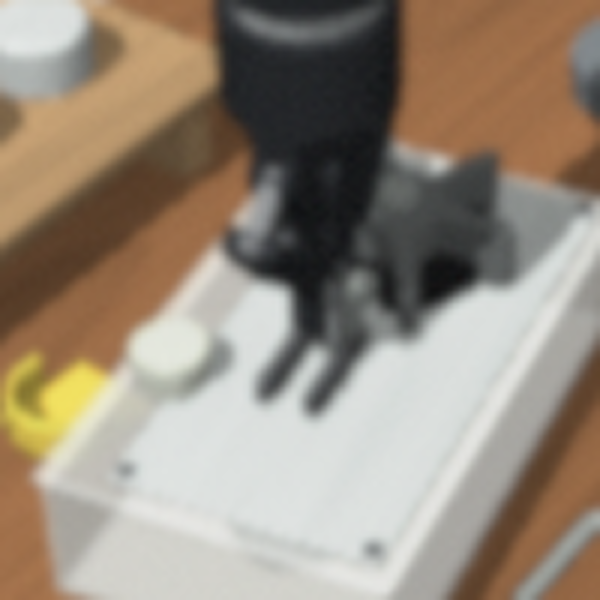

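Call:
servo_tool:
  targets: "0 0 0.1 0 0; 0 0 0.2 0 0; 0 0 0.3 0 0; 0 0 0.3 0 0"

```text
t: 19.32
eef_pos: [0.5882, -0.0404, 0.0678]
eef_rot: [-0.004, 0.995, 0.103, -0.002]
contact_force: [-2.0, 11.8, 4.3]
width: 0.0001
```

Call:
servo_tool:
  targets: "0 0 -0.5 0 0; 0 0 -1.5 0 0; 0 0 -3 0 0; 0 0 -3 -2 0; 0 0 -3 -6 0; 0 0 -3 -11 0; 0 0 -3 -13 0"

```text
t: 20.2
eef_pos: [0.5839, -0.0116, 0.2011]
eef_rot: [-0.004, 0.995, 0.104, -0.0]
contact_force: [-0.2, 0.4, -0.4]
width: 0.0001
```

Call:
servo_tool:
  targets: "0 -5 0 0 0; 0 -10 0 0 0; 0 -15 0 0 0; 0 -20 0 0 0; 0 -24 4 0 0; 0 -24 9 0 0; 0 -24 14 0 0; 0 -24 20 0 0"

```text
t: 21.2
eef_pos: [0.3905, -0.2577, 0.2]
eef_rot: [-0.003, 0.995, 0.104, -0.0]
contact_force: [0.8, -0.1, -1.2]
width: -0.0002
```

Run:
```python
from pic import *
shift(w(0,.09,.067))
b=cv2.cvtColor(camera("side"),cv2.COLOR_RGB2BGR);t=cv2.cvtColor(camera("top"),cv2.COLOR_RGB2BGR)
cv2.imwrite("pics/t_end.png",t)
cv2.imwrite("pics/d1.png",np.hstack([cv2.resize(b[150:250,220:320],(400,400),interpolation=2),cv2.resize(t[140:240,270:370],(400,400),interpolation=2)]))
```

```text
shift cm [ 24.   -17.01  13.43] turn+ 0.4 | box uv mm [-238.8  -82.8] z 0.2 t 21.2 F [ 0.8 -0.1 -1.2]
```

View pics/d1.png

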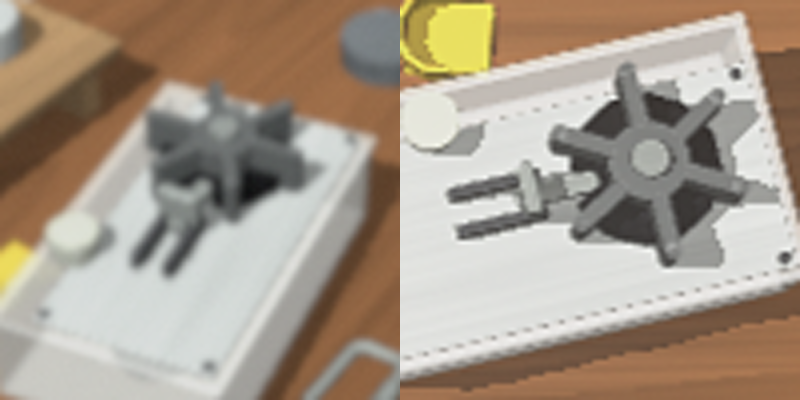

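View pics/t_end.png

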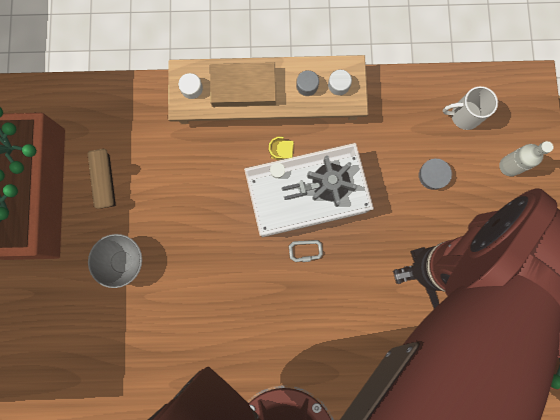

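Run:
```python
from pic import *
c,s=np.cos(A),np.sin(A)
def uv(n,px,z):
    e=atz(n,px,z)[:2]-AX;return np.round(1000*np.array([c*e[0]+s*e[1],-s*e[0]+c*e[1]]),1)
print("tab",uv("top",((180/4+140),(128/4+270)),.114),"before",uv("top",(240/5+140-.4,215/5+250-.4),.114),"hub",uv("top",(157/4+140,252/4+270),.112))
for th in("bolt_tab","notch"):
    for n in("top","side"):
        print(th,n,[(uv(n,l["at"],.114 if th=="bolt_tab" else .092),round(l["confidence"],2)) for l in landmark_of(th,n)[:2]])
print(state()["contact_force"])
a=cv2.imread("pics/top0.png");b=cv2.imread("pics/t_end.png")
print({k:int(cv2.absdiff(a,b)[r:r2,q:q2].max()) for k,(r,r2,q,q2) in dict(pot=(160,180,268,288),cup=(138,160,268,296),carab=(238,265,286,326),tin=(158,190,418,456),brush=(148,210,86,116),bowl=(232,290,86,146)).items()})
```

```text
tab [ 3.5 70.8] before [ 2.4 93.4] hub [ 1.  -2.9]
bolt_tab top [(array([ 0.6, 70.8]), 0.49)]
bolt_tab side [(array([ 56.8, 188.9]), 0.74), (array([ 2.7, 78.1]), 0.54)]
notch top [(array([ 2.3, 29.9]), 0.96), (array([-76.1, 521.8]), 0.69)]
notch side [(array([-11.3,  50.8]), 0.82)]
[ 0.00192242  0.72982975 -0.16868326]
{'pot': 5, 'cup': 5, 'carab': 5, 'tin': 5, 'brush': 6, 'bowl': 4}
```

```bash
python3 -c "
from bench import close_job;print(close_job())"
```

```text
the job is handed in; nothing more can be done
None
```

The box is locked and handed in at about 21.5 s of robot time. I flicked the wheel two clicks clockwise until the notch faced the bolt. Then I pushed the bolt's tab until it hit its stop, and took the hand away.

**Final checks:**
- **Bolt:** it stopped hard, with force rising to about 12 N over the last 0.5 mm. In the top picture the tab stands about 71 mm from the wheel's axis (72 mm means fully home), and the bolt is visible in the notch. It started at about 93 mm.
- **Wheel:** it sat at rest on its click in the pictures taken after the second flick and at the end.
- **Bystanders:** the pot, heel cup, carabiner, tin, brush and bowl match the first top picture to within image noise. The shoe horn was partly hidden by the arm at the end, so I couldn't compare it. The hand only passed high above it.
- **Hand:** it is clear of everything, and the reading of 0.7 N is no more than sensor noise.

**What disagreed:**
- **Fingertip height:** the reported tool position read about 30 to 35 mm lower than where the fingertip showed in the side view. The first flick therefore passed over the rib without touching it. I corrected the height using the pictures and the finger's shadow.
- **Wrong direction:** I once moved away from the tab before pushing it; nothing was touched.
- **Side-camera network points:** several, such as the tab and the notch, were well off, so I relied on the top view and my own fit.

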